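# Re-rack a stripped gear set in build order

## Robot

A 7-joint arm with a two-finger parallel gripper is mounted at the origin on a cart in front of the work surface, level with it; the furniture and walls round the work are solid. World frame = base frame: x ahead of the robot, y to its left, z up, the work surface at z = 0. Lengths are in mm, angles in degrees, forces in N, time in s.
With the tool pointing down it reaches from about 425 to 825 mm from the base axis. Payload 3.6 kg.
Tool frame: the origin (TCP) lies on the centre line of the jaws, within the pads' length; the fingertips stand 25 mm ahead of it and the grasp point (between the pads) lies 6 mm ahead of it; z points along the fingers, y is the direction in which the jaws open and shut (so a half turn about z gives the same grasp; the last joint's range is limited). The gripper opens to 85 mm and grips with 20 to 120 N. Pads are 22 mm wide; open, the fingers measure 114 mm over their backs; the gripper's body (76 mm by 85 mm) begins 54 mm behind the grasp point. The pads swing forward as they close: fully open they stand 13 mm farther back than shut.
Start: joints at [-72.966, 35.231, -0.722, 81.555, 0.464, 63.22, -2.315], TCP at [206.779, 616.204, 256.297] pointing down, gripper open.
Joint ranges: [-178.69, 178.69], [-17.37, 117.87], [-77.05, 75.6], [15.02, 138.74], [-78.02, 258.01], [0.78, 113.62], [-162.83, 162.83]. Speed limits (degrees/s): [159.86, 159.86, 180, 180, 180, 180, 180].

## Interface

Orientations are given as [roll, pitch, yaw] about the fixed x, y, z axes, in that order (R = Rz(yaw) Ry(pitch) Rx(roll)).
In Python, from cell import bot gives the robot as it stands.
- The arm moves only by the shell command python3 -m handwheel 'ROWS' [OPENING] [FORCE]. ROWS is a JSON object of lists of equal length, an entry for each row: "linear": the shift along the tool's x, y, z in units of 40 mm (1.0 is 40 mm), a list of three; "rotation": the turn, a rotation vector about the tool's x, y, z in units of 5 degrees (1.0 is 5 degrees), a list of three. In form: {"linear": [[dx, dy, dz], ...], "rotation": [[wx, wy, wz], ...]}. A call has 1 to 5 rows; each row shifts and turns the pose as measured when the row begins, along the tool's axes as they then stand; what a row does not reach is not made up. A row lasts 1/10 s, in which the tool goes at most 50 mm and 8.59 degrees, less where a joint would pass 70% of its speed; a pose out of reach is approached as far as the arm can. A call is refused whole if a number of a shift passes 1 or a number of a turn 1, either way. A call with a gripper value outside its range is refused whole. OPENING is the finger opening in mm, from 0 to 85.4, set as the call begins (- or left out, the last holds). The fingers move at their own pace and stop on an object; FORCE is the grip in N (left out, the last holds). Time passes only in rows, so rows that do not move let the fingers close. It gives the time, the measured TCP pose, the force and the opening at its end, in the units of the state.
- bot.read_state(): the state, without advancing time (a new reading comes with each control period).
- bot.snapshot(name): name is "side" or "top"; returns the picture (400x640x3 uint8, red, green, blue); there is no depth.
- bot.camera_info(name): a dict with "camera_matrix" (3x3 intrinsics, pixels), "k1" (the pictures are not rectified: a ray, as slopes to the right and down, at radius r is drawn at 1 + k1 r^2 times it, then the intrinsics apply), "origin" and "orientation" of the camera in the world. Camera axes: x right, y down, z forward; pixel columns grow to the right and rows downward; lengths in mm; the calibration is good to about 2 mm. A picture is of the moment at which its call begins. camera_info takes no time and is no camera call.
- bot.close_job(): hands the job in, once; it reports no verdict.
The state is a dict: "clock": time; "joint_pos": joint angles; "qvel": joint speeds; "effort": joint torques, N m; "tool_pos": TCP position; "tcp_rot": TCP orientation; "contact_force": force on the tool from outside, world axes, zero at the start; "wrist_torque": the same for the moment, N m; "width": finger opening in mm.
Only numpy, scipy, OpenCV 4.12 (cv2) and the standard library are available. Lean on these libraries where they do the work, as an engineer would, in place of code of your own. Each camera call takes 0.05 s, during which the arm holds its last target.

## Task

The four washed gears on the grey wash rack stand in the order in which they came off their gearbox shaft: the first one off is on the peg next to that rack's handle, the last one off on the peg farthest from it. For the rebuild they go back on in the reverse order, so move them all to the empty aluminium build rack that way round: the last one off on the peg next to the build rack's handle, and so on to the first one off on the peg farthest from that handle, each fully down on its peg and let go. They are clean, so do not let any gear touch the bench on the way.

Things in the scene. Friction and masses are not known exactly. Their poses are not given: they have to be found in the camera images.
- gear_a_mid (a point): smallest of four loose steel spur gears: 17 teeth, 38 mm across, 34 mm high. Point: on its axis, half-way up; z = axis, up. Lowest 12 mm: toothed rim; above it a round hub to grip from above, 28 mm across, 22 mm tall (5 mm below to 17 mm above the point). Bore 18 mm, right through. Starts flat on any wash-rack peg, the point 43 mm above the bench; its turn about the axis does not matter.
- gear_b_mid (a point): second smallest of four loose steel spur gears: 20 teeth, 44 mm across, 34 mm high. Point: on its axis, half-way up; z = axis, up. Lowest 12 mm: toothed rim; above it a round hub to grip from above, 28 mm across, 22 mm tall (5 mm below to 17 mm above the point). Bore 18 mm, right through. Starts flat on any wash-rack peg, the point 43 mm above the bench; its turn about the axis does not matter.
- gear_c_mid (a point): second largest of four loose steel spur gears: 23 teeth, 50 mm across, 34 mm high. Point: on its axis, half-way up; z = axis, up. Lowest 12 mm: toothed rim; above it a round hub to grip from above, 28 mm across, 22 mm tall (5 mm below to 17 mm above the point). Bore 18 mm, right through. Starts flat on any wash-rack peg, the point 43 mm above the bench; its turn about the axis does not matter.
- gear_d_mid (a point): largest of four loose steel spur gears: 26 teeth, 56 mm across, 34 mm high. Point: on its axis, half-way up; z = axis, up. Lowest 12 mm: toothed rim; above it a round hub to grip from above, 28 mm across, 22 mm tall (5 mm below to 17 mm above the point). Bore 18 mm, right through. Starts flat on any wash-rack peg, the point 43 mm above the bench; its turn about the axis does not matter.
- peg_a: the wash rack's peg that gear a stands on at the start; white plastic, all four alike, never moves. Origin: on its axis at the deck, 22 mm above the bench; z up. Foot flange 26 mm wide, 4 mm high, on which the gear rests; shank 11 mm; cone tip from 38 to 50 mm above the deck, so it stands 12 mm out of the gear's hub.
- peg_b: the wash rack's peg that gear b stands on at the start; white plastic, all four alike, never moves. Origin: on its axis at the deck, 22 mm above the bench; z up. Foot flange 26 mm wide, 4 mm high, on which the gear rests; shank 11 mm; cone tip from 38 to 50 mm above the deck, so it stands 12 mm out of the gear's hub.
- peg_c: the wash rack's peg that gear c stands on at the start; white plastic, all four alike, never moves. Origin: on its axis at the deck, 22 mm above the bench; z up. Foot flange 26 mm wide, 4 mm high, on which the gear rests; shank 11 mm; cone tip from 38 to 50 mm above the deck, so it stands 12 mm out of the gear's hub.
- peg_d: the wash rack's peg that gear d stands on at the start; white plastic, all four alike, never moves. Origin: on its axis at the deck, 22 mm above the bench; z up. Foot flange 26 mm wide, 4 mm high, on which the gear rests; shank 11 mm; cone tip from 38 to 50 mm above the deck, so it stands 12 mm out of the gear's hub.
- wash_rack: rack that holds the gears at the start: grey painted tray, rim 25 mm high. Fixed, turned any way, on either side. Origin on the bench under its middle, z up. 240 mm long (y), 72 wide (x), deck 22 mm high. Wire loop handle at its +y end (to y = +138 mm). Pegs in a row at x = 0, y = +93 (next to the handle), +31, -31, -93 mm.
- build_rack: rack to fill, empty at the start: pale aluminium channel with four pegs like the wash rack's, tips 72 mm above the bench. Fixed, turned any way, on either side. Origin on the bench under its middle, z up. 240 mm long (y), 66 wide (x), deck 22 mm high. Wire loop handle at its +y end (to y = +138 mm). Pegs in a row at x = 0, y = +93 (next to the handle), +31, -31, -93 mm. A gear fully down has its half-way point 43 mm above the bench, up to 3.5 mm off the peg's axis.
Things that resemble listed ones, but are neither listed nor needed, are in the scene too. Leave any pink look-alike of the part that bears gear_a_mid alone.

How it is judged (in metres and radians):
At the end, for the whole second after the job is handed in: Each gear is on the build rack's peg that mirrors its starting place (n-th from the wash rack's handle goes to n-th from the far end of the build rack), within 8 mm of the peg's axis along and across the rack, seated to within 4 mm of full depth, upright within 0.1 rad, and at rest (((y of peg_a in the frame of wash_rack between 0.083 and 0.103 m and y of gear_a_mid in the frame of build_rack between -0.101 and -0.085 m) or (y of peg_a in the frame of wash_rack between 0.021 and 0.041 m and y of gear_a_mid in the frame of build_rack between -0.039 and -0.023 m) or (y of peg_a in the frame of wash_rack between -0.041 and -0.021 m and y of gear_a_mid in the frame of build_rack between 0.023 and 0.039 m) or (y of peg_a in the frame of wash_rack between -0.103 and -0.083 m and y of gear_a_mid in the frame of build_rack between 0.085 and 0.101 m)) and x of gear_a_mid in the frame of build_rack between -0.008 and 0.008 m and z of gear_a_mid in the frame of build_rack between 0.039 and 0.047 m and angle between each of gear_a_mid, gear_b_mid, gear_c_mid, gear_d_mid's own z axis and vertical below 0.1 rad and linear speed of each of gear_a, gear_b, gear_c, gear_d below 0.02 m/s and ((y of peg_b in the frame of wash_rack between 0.083 and 0.103 m and y of gear_b_mid in the frame of build_rack between -0.101 and -0.085 m) or (y of peg_b in the frame of wash_rack between 0.021 and 0.041 m and y of gear_b_mid in the frame of build_rack between -0.039 and -0.023 m) or (y of peg_b in the frame of wash_rack between -0.041 and -0.021 m and y of gear_b_mid in the frame of build_rack between 0.023 and 0.039 m) or (y of peg_b in the frame of wash_rack between -0.103 and -0.083 m and y of gear_b_mid in the frame of build_rack between 0.085 and 0.101 m)) and x of gear_b_mid in the frame of build_rack between -0.008 and 0.008 m and z of gear_b_mid in the frame of build_rack between 0.039 and 0.047 m and ((y of peg_c in the frame of wash_rack between 0.083 and 0.103 m and y of gear_c_mid in the frame of build_rack between -0.101 and -0.085 m) or (y of peg_c in the frame of wash_rack between 0.021 and 0.041 m and y of gear_c_mid in the frame of build_rack between -0.039 and -0.023 m) or (y of peg_c in the frame of wash_rack between -0.041 and -0.021 m and y of gear_c_mid in the frame of build_rack between 0.023 and 0.039 m) or (y of peg_c in the frame of wash_rack between -0.103 and -0.083 m and y of gear_c_mid in the frame of build_rack between 0.085 and 0.101 m)) and x of gear_c_mid in the frame of build_rack between -0.008 and 0.008 m and z of gear_c_mid in the frame of build_rack between 0.039 and 0.047 m and ((y of peg_d in the frame of wash_rack between 0.083 and 0.103 m and y of gear_d_mid in the frame of build_rack between -0.101 and -0.085 m) or (y of peg_d in the frame of wash_rack between 0.021 and 0.041 m and y of gear_d_mid in the frame of build_rack between -0.039 and -0.023 m) or (y of peg_d in the frame of wash_rack between -0.041 and -0.021 m and y of gear_d_mid in the frame of build_rack between 0.023 and 0.039 m) or (y of peg_d in the frame of wash_rack between -0.103 and -0.083 m and y of gear_d_mid in the frame of build_rack between 0.085 and 0.101 m)) and x of gear_d_mid in the frame of build_rack between -0.008 and 0.008 m and z of gear_d_mid in the frame of build_rack between 0.039 and 0.047 m); the robot touches nothing.
It fails at once if a gear touched the bench (its half-way point came lower than 35 mm above it) (height (world z) of any of gear_a_mid, gear_b_mid, gear_c_mid, gear_d_mid below 0.035 m).
It also fails if it takes over 96 s, if anything falls off the work surface, if the arm or the gripper's body presses on something with over 40 N, if the wrist force passes 120 N, or if a joint passes its speed limit or range.

## Working session

There is one attempt and no reset: what is moved stays moved. The work goes in short steps, Python scripts to look and compute and a shell command to move; the robot and the scene stay as the last step left them, time stands still between calls to the robot, and variables do not carry over. Pictures are saved under pics/ and viewed, and the job is handed in when it is done.

```bash
ls; mkdir -p pics; python3 - <<'E'
from cell import bot
import cv2
for n in("top","side"):
    im=bot.snapshot(n); cv2.imwrite(f"pics/{n}0.png",im[:,:,::-1]); print(n,bot.camera_info(n))
print(bot.read_state())
E
```

```text
pics
top {'camera_matrix': array([[391.45286156,   0.        , 323.79442501],
       [  0.        , 391.45286156, 194.66739895],
       [  0.        ,   0.        ,   1.        ]]), 'k1': -0.02061876467649751, 'origin': array([329.30730037,  41.4110859 , 875.73244896]), 'orientation': array([-169.61269002,    1.40562297,  -91.18428079])}
side {'camera_matrix': array([[482.20429271,   0.        , 316.23760192],
       [  0.        , 482.20429271, 196.72330204],
       [  0.        ,   0.        ,   1.        ]]), 'k1': -0.11794437220732963, 'origin': array([ 363.32301304, -702.30125706,  535.2471341 ]), 'orientation': array([-121.44862494,    1.241253  ,  -10.80243351])}
{'clock': 0.1, 'joint_pos': array([-72.96647412,  35.28518345,  -0.72416137,  81.63328946,
         0.46436879,  63.21927921,  -2.31438649]), 'qvel': array([ 0.00334093, -0.16225265,  0.1036514 , -0.20298491, -0.10755166,
       -0.0585872 ,  0.00283387]), 'effort': array([ 1.18682838e-03, -4.70383430e+01,  2.60334564e-01, -1.71569055e+01,
        1.01458668e-02,  5.95692254e-03,  1.04986577e-05]), 'tool_pos': array([206.58124801, 615.62609482, 255.23049977]), 'tcp_rot': array([-1.79865120e+02,  1.21089400e-03,  1.61453441e+02]), 'contact_force': array([ 0.77861622,  0.29350858, -0.70492316]), 'wrist_torque': array([ 0.02295568, -0.00121045,  0.0069808 ]), 'width': 85.1564517267576}
```

View pics/top0.png

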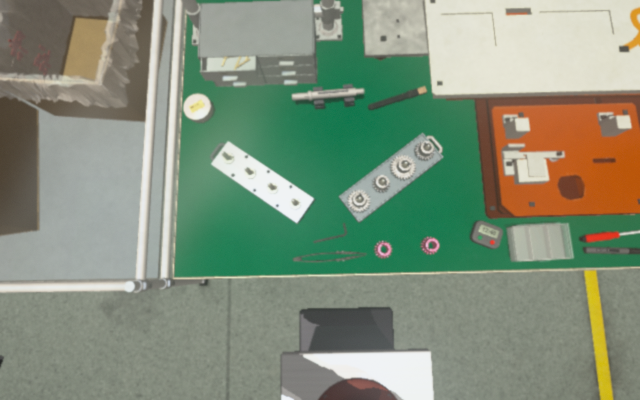

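View pics/side0.png

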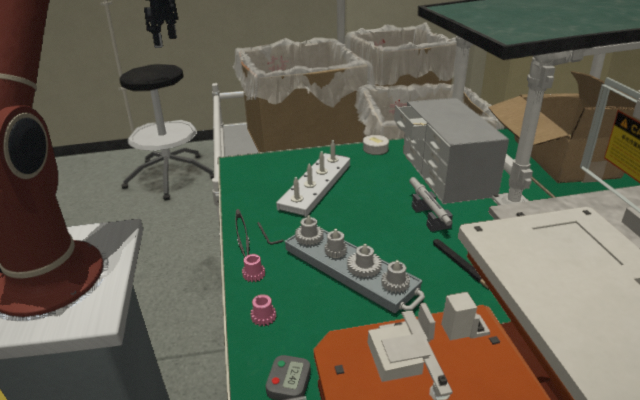

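```bash
cat > h.py <<'E'
import numpy as np,cv2
from scipy.spatial.transform import Rotation as R
from cell import bot
def cam(n):
    c=bot.camera_info(n);return c['camera_matrix'],c['k1'],c['origin'],R.from_euler('xyz',c['orientation'],degrees=True).as_matrix()
def proj(n,p):
    K,k,o,M=cam(n);q=(np.atleast_2d(p)-o)@M;s=q[:,:2]/q[:,2:];s=s*(1+k*(s**2).sum(1,keepdims=True))
    return s@K[:2,:2].T+K[:2,2]
def unproj(n,uv,z):
    K,k,o,M=cam(n);d=(np.atleast_2d(uv)-K[:2,2])/[K[0,0],K[1,1]];s=d.copy()
    for _ in range(30): s=d/(1+k*(s**2).sum(1,keepdims=True))
    r=np.c_[s,np.ones(len(s))]@M.T
    return o+r*((z-o[2])/r[:,2:])
def snap(n,f):
    im=bot.snapshot(n)[:,:,::-1].copy();cv2.imwrite(f"pics/{f}.png",im);return im
def crop(im,x,y,w,h,s,f): cv2.imwrite(f"pics/{f}.png",cv2.resize(im[y:y+h,x:x+w],None,fx=s,fy=s,interpolation=cv2.INTER_CUBIC))
E
python3 - <<'E'
from h import *
t=cv2.imread("pics/top0.png");s=cv2.imread("pics/side0.png")
crop(t,200,120,125,110,6,"t_b");crop(t,330,125,125,100,6,"t_w")
crop(s,265,130,100,90,6,"s_b");crop(s,275,200,160,115,5,"s_w")
print(proj("top",[[0,0,0],[400,0,0],[206,616,256]]))
E
```

```text
[[357.59765052 427.84699629]
 [351.32091523 233.80279854]
 [-32.26246901 352.80196555]]
```

View pics/t_b.png

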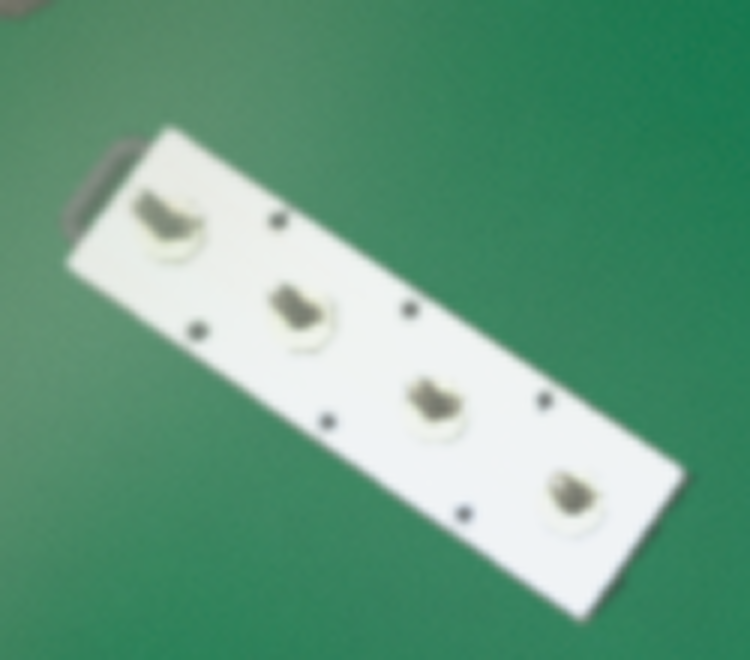

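View pics/t_w.png

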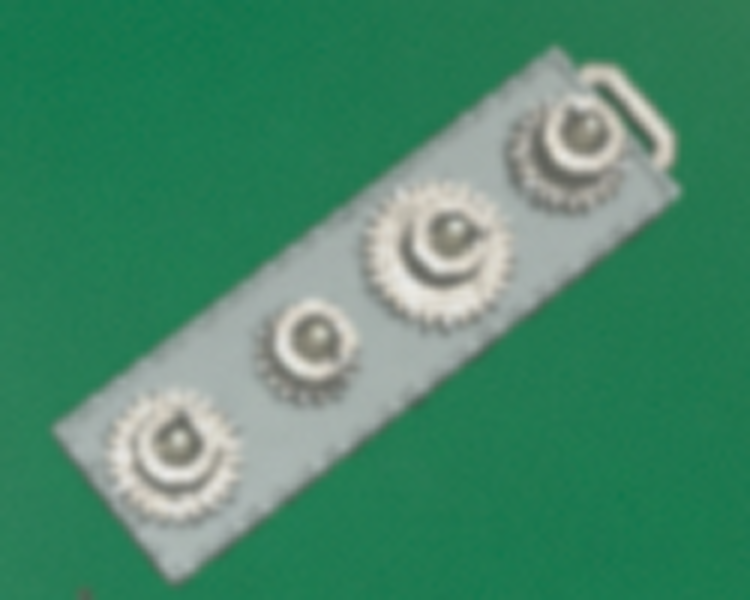

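View pics/s_b.png

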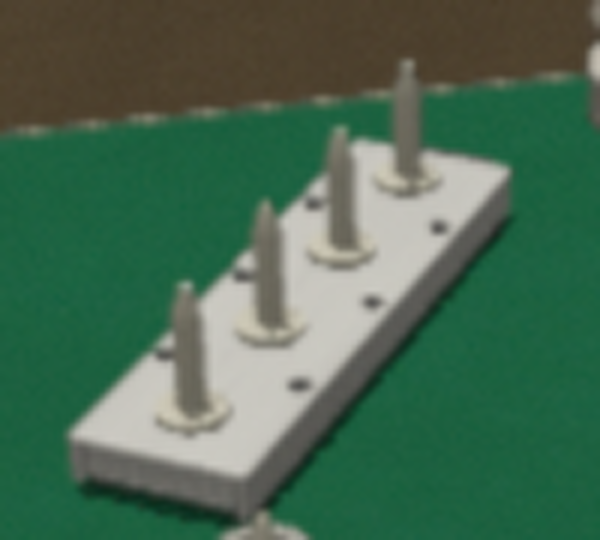

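View pics/s_w.png

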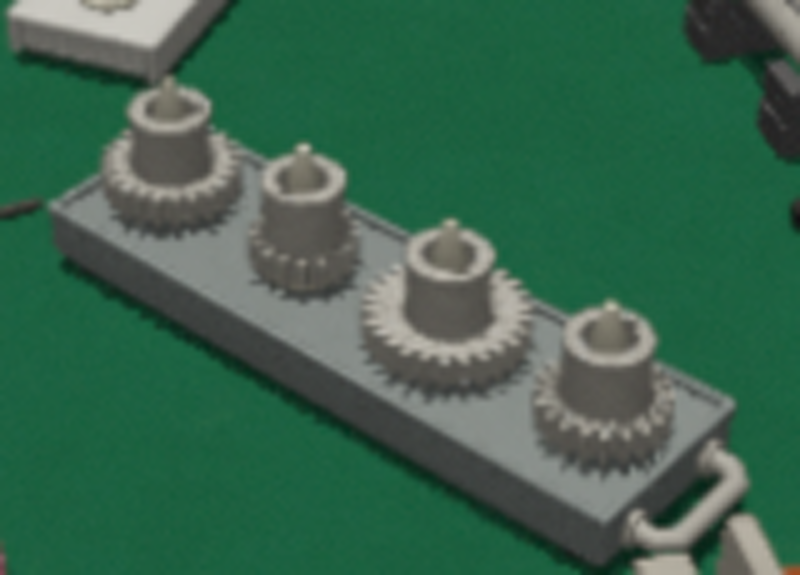

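Wash rack, counted from the handle (top crop, right end): b at px ~(427,147), d ~(404,165), a ~(382,182), c ~(359,199). The build rack's handle is at its upper-left end, ~(216,152). I'll fit both rack poses.

```bash
cat > fit.py <<'E'
from h import *
from scipy.optimize import least_squares
def P(c,ox,oy,s): return (np.array(c,float)+.5)/s-.5+[ox,oy]
# model pts, per rack
ys=[93,31,-31,-93]
def fit(n,model,uv):
    def w(p): 
        a=p[2];return np.c_[p[0]+model[:,0]*np.cos(a)-model[:,1]*np.sin(a),p[1]+model[:,0]*np.sin(a)+model[:,1]*np.cos(a),model[:,2]]
    best=None
    for a0 in np.arange(0,6.3,.7):
        r=least_squares(lambda p:(proj(n,w(p))-uv).ravel(),[500,0,a0],x_scale=[100,100,1])
        if best is None or r.cost<best.cost: best=r
    print(n,best.x[:2].round(1),np.degrees(best.x[2]).round(2),"rms px",np.sqrt(2*best.cost/len(uv)).round(2)); print(best.fun.reshape(-1,2).round(1).tolist())
    return best.x
L=lambda x,z:[[ x,y,z] for y in ys]
# wash top: corners +y end: (557,45) and (682,190). hub tops
cw=P([(557,45),(682,190),(175,585),(52,430)],330,125,6)
mw=np.array([[-36,120,25],[36,120,25],[36,-120,25],[-36,-120,25]],float)
cb=P([(170,125),(66,263),(583,622),(687,472)],200,120,6)
mb=np.array([[33,120,22],[-33,120,22],[-33,-120,22],[33,-120,22]],float)
# orientation: build handle left => y toward world +y; x to right of y
fit("top",mw,cw)
tipw=P([(586,133),(450,238),(313,342),(176,440)],330,125,6)
fit("top",mb,cb)
fl=P([(173,225),(302,315),(437,405),(574,500)],200,120,6)
fit("top",np.array(L(0,26),float),fl)
hub=P([(583,134),(446,240),(313,341),(177,441)],330,125,6)
fit("top",np.array(L(0,60),float),hub)
# side
hubs=P([(609,337),(450,254),(303,178),(168,108)],275,200,5)
fit("side",np.array(L(0,60),float),hubs)
tips=P([(408,62),(341,128),(265,202),(185,285)],265,130,6)
fit("side",np.array(L(0,72),float),tips)
fls=P([(408,181),(342,248),(270,325),(193,411)],265,130,6)
fit("side",np.array(L(0,26),float),fls)
E
python3 fit.py
```

```text
top [523.7 -91.5] 216.34 rms px 0.33
[[-0.3, 0.2], [-0.3, 0.2], [0.2, -0.2], [0.3, -0.1]]
top [521.5 197.9] 324.34 rms px 0.21
[[0.1, 0.0], [0.1, 0.1], [0.0, -0.3], [-0.2, 0.2]]
top [523.2 198. ] 324.27 rms px 0.19
[[-0.1, -0.0], [0.2, -0.1], [0.0, 0.2], [-0.1, -0.1]]
top [523.4 -90.5] 215.87 rms px 0.52
[[-0.0, 0.2], [0.5, -0.5], [-0.0, -0.2], [-0.4, 0.5]]
side [524.9 -90.2] -143.88 rms px 0.22
[[-0.0, -0.2], [-0.2, -0.0], [-0.0, 0.1], [0.2, 0.2]]
side [523.8 203.2] 324.24 rms px 0.28
[[-0.1, 0.2], [-0.1, 0.3], [0.2, 0.1], [-0.0, -0.4]]
side [522.8 197.1] -35.42 rms px 0.29
[[-0.0, -0.5], [0.1, 0.1], [0.1, 0.2], [-0.1, 0.1]]
```

```bash
cat >> fit.py <<'E'
print("hub top",unproj("top",hub,60)[:,:2].round(1).tolist()); print("hub side",unproj("side",hubs,60)[:,:2].round(1).tolist())
def pegs(x,y,a):
    a=np.radians(a); return [[round(x-np.sin(a)*t,1),round(y+np.cos(a)*t,1)] for t in ys]
print("washpegs",pegs(524,-91,216.1));print("buildpegs",pegs(522.7,198.3,324.4))
print("flange top",unproj("top",fl,26)[:,:2].round(1).tolist()); print("flange side",unproj("side",fls,26)[:,:2].round(1).tolist()); print("tips side",unproj("side",tips,72)[:,:2].round(1).tolist())
E
python3 fit.py|tail -7
python3 -m handwheel '{"linear":[[0,0,0],[0,0,0],[0,0,0],[0,0,0],[0,0,0]],"rotation":[[0,0,1],[0,0,1],[0,0,1],[0,0,1],[0,0,1]]}' 52 60
```

```text
[[-0.3, 0.2], [-0.3, 0.2], [0.2, -0.2], [0.3, -0.1]]
top [521.5 197.9] 324.34 rms px 0.21
[[0.1, 0.0], [0.1, 0.1], [0.0, -0.3], [-0.2, 0.2]]
top [523.2 198. ] 324.27 rms px 0.19
[[-0.1, -0.0], [0.2, -0.1], [0.0, 0.2], [-0.1, -0.1]]
top [523.4 -90.5] 215.87 rms px 0.52
[[-0.0, 0.2], [0.5, -0.5], [-0.0, -0.2], [-0.4, 0.5]]
clock: 0.6
tool_pos: [206.1, 613.5, 251.6]
tcp_rot: [-179.5, 0.2, 135.5]
contact_force: [-0.3, 0.3, 1.0]
width: 51.9Traceback (most recent call last):
  File "fit.py", line 31, in <module>
    fit("side",np.array(L(0,60),float),hubs)
    ~~~^^^^^^^^^^^^^^^^^^^^^^^^^^^^^^^^^^^^^
  File "fit.py", line 11, in fit
    r=least_squares(lambda p:(proj(n,w(p))-uv).ravel(),[500,0,a0],x_scale=[100,100,1])
    return func(*args, **kwargs)
    result = trf(vector_fun.fun, vector_fun.jac, x0, f0, J0, lb, ub, ftol, xtol,
                 gtol, max_nfev, x_scale, loss_function, tr_solver,
                 tr_options.copy(), verbose, callback=callback_wrapped)
    return trf_no_bounds(
        fun, jac, x0, f0, J0, ftol, xtol, gtol, max_nfev, x_scale,
        loss_function, tr_solve
[... 212 characters left out ...]
turn np.atleast_1d(self.fun(x))
                         ~~~~~~~~^^^
    return self.f(x, *self.args, **self.kwargs)
           ~~~~~~^^^^^^^^^^^^^^^^^^^^^^^^^^^^^^
  File "fit.py", line 11, in <lambda>
    r=least_squares(lambda p:(proj(n,w(p))-uv).ravel(),[500,0,a0],x_scale=[100,100,1])
                              ~~~~^^^^^^^^
  File "h.py", line 7, in proj
    K,k,o,M=cam(n);q=(np.atleast_2d(p)-o)@M;s=q[:,:2]/q[:,2:];s=s*(1+k*(s**2).sum(1,keepdims=True))
            ~~~^^^
  File "h.py", line 5, in cam
    c=bot.camera_info(n);return c['camera_matrix'],c['k1'],c['origin'],R.from_euler('xyz',c['orientation'],degrees=True).as_matrix()
ValueError: time passes only in moves, steps and waits
```

```bash
python3 - <<'E'
from h import *
import pickle
pickle.dump({n:cam(n) for n in("top","side")},open("cam.pkl","wb"))
E
sed -i 's/^def cam(n):/import pickle,os\n_C=pickle.load(open("cam.pkl","rb")) if os.path.exists("cam.pkl") else {}\ndef cam(n):\n    if n in _C: return _C[n]/' h.py
python3 fit.py|tail -7
```

```text
hub top [[578.4, -165.9], [540.4, -114.5], [504.8, -65.4], [470.1, -16.0]]
hub side [[579.7, -165.7], [543.5, -115.4], [506.7, -64.9], [469.8, -14.2]]
washpegs [[np.float64(578.8), np.float64(-166.1)], [np.float64(542.3), np.float64(-116.0)], [np.float64(505.7), np.float64(-66.0)], [np.float64(469.2), np.float64(-15.9)]]
buildpegs [[np.float64(576.8), np.float64(273.9)], [np.float64(540.7), np.float64(223.5)], [np.float64(504.7), np.float64(173.1)], [np.float64(468.6), np.float64(122.7)]]
flange top [[577.5, 273.2], [541.2, 223.7], [505.5, 172.9], [468.6, 122.3]]
flange side [[576.2, 270.5], [540.7, 223.1], [504.7, 172.8], [469.2, 121.5]]
tips side [[578.4, 279.6], [542.4, 229.5], [505.3, 178.4], [469.2, 126.1]]
```

```bash
python3 -m handwheel '{"linear":[[-0.4,0,0],[-0.8,-0.25,0],[-0.9,-0.15,0],[-0.95,-0.08,0],[-0.95,0,0]],"rotation":[[0,0,1],[0,0,1],[0,0,1],[0,0,1],[0,0,1]]}'
python3 -m handwheel '{"linear":[[-0.95,0.09,0],[-0.95,0.17,0],[-0.95,0.26,0],[-0.95,0.34,0],[-0.9,0.4,0]],"rotation":[[0,0,1],[0,0,1],[0,0,1],[0,0,1],[0,0,0]]}'
```

```text
clock: 1.1
tool_pos: [274.2, 469.5, 248.1]
tcp_rot: [-179.3, 0.4, 110.2]
contact_force: [0.1, -0.6, 0.4]
width: 52.0
clock: 1.6
tool_pos: [357.0, 283.5, 248.1]
tcp_rot: [-179.3, 0.8, 89.3]
contact_force: [0.3, 0.4, 0.2]
width: 51.7
```

```bash
cat > go.py <<'E'
import sys
from h import *
x,y,z=map(float,sys.argv[1:4]); s=bot.read_state()
M=R.from_euler('xyz',s['tcp_rot'],degrees=True); T=R.from_euler('xyz',[180,0,90],degrees=True)
print("lin units",(M.inv().apply(np.array([x,y,z])-s['tool_pos'])/40).round(3),"rot units",((M.inv()*T).as_rotvec(degrees=True)/5).round(3),"tcp",s['tool_pos'].round(1),s['tcp_rot'].round(2),"F",s['contact_force'].round(1),"w",round(s['width'],1),"t",s['clock'])
E
python3 -m handwheel '{"linear":[[-0.95,0.36,0],[-0.95,0.36,0],[-0.95,0.36,0.2],[-0.95,0.36,0.3],[-0.95,0.36,0.4]],"rotation":[[0,0,0],[0,0,0],[0,0,0],[0,0,0],[0,0,0]]}'
python3 go.py 469.8 -15 130
```

```text
clock: 2.1
tool_pos: [429.0, 85.1, 214.3]
tcp_rot: [-179.6, 0.7, 89.5]
contact_force: [1.0, 1.0, 0.2]
width: 51.9
lin units [-2.469  1.056  2.13 ] rot units [-0.078  0.135 -0.104] tcp [429.   85.1 214.3] [-179.61    0.68   89.48] F [1.  1.  0.2] w 51.9 t 2.1
```

```bash
python3 -m handwheel '{"linear":[[-0.8,0.35,0.5],[-0.7,0.3,0.5],[-0.5,0.22,0.5],[-0.3,0.15,0.4],[-0.1,0,0.2]],"rotation":[[0,0,0],[-0.05,0.1,-0.1],[0,0,0],[0,0,0],[0,0,0]]}'
python3 go.py 469.8 -15 67
```

```text
clock: 2.6
tool_pos: [470.8, -22.4, 127.0]
tcp_rot: [-179.9, 0.3, 89.4]
contact_force: [-0.1, 0.8, 0.9]
width: 52.2
lin units [ 0.195 -0.024  1.498] rot units [-0.016  0.066 -0.12 ] tcp [470.8 -22.4 127. ] [-179.92    0.33   89.4 ] F [-0.1  0.8  0.9] w 52.2 t 2.6
```

```bash
python3 -m handwheel '{"linear":[[0.2,0,0],[0.1,0,0],[0,0,0.3],[0,0,0.1]],"rotation":[[0,0,-0.1],[0,0.05,0],[0,0,0],[0,0,0]]}'
python3 go.py 469.8 -15 67; python3 - <<'E'
from h import *
s=snap("side","s1");t=snap("top","t1")
crop(s,230,130,160,120,5,"s1c");crop(t,300,140,130,110,6,"t1c")
E
```

```text
clock: 3.0
tool_pos: [470.0, -5.5, 111.4]
tcp_rot: [-179.9, -0.1, 90.2]
contact_force: [-0.5, -0.6, -0.7]
width: 52.1
lin units [-0.239 -0.003  1.109] rot units [-0.024 -0.023  0.043] tcp [470.   -5.5 111.4] [-1.7988e+02 -1.1000e-01  9.0220e+01] F [-0.5 -0.6 -0.7] w 52.1 t 3.0
```

View pics/s1c.png

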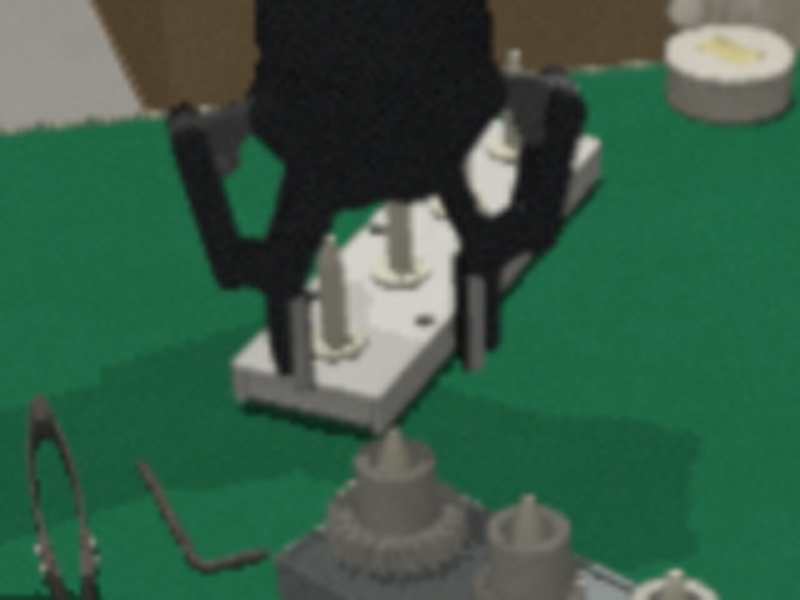

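View pics/t1c.png

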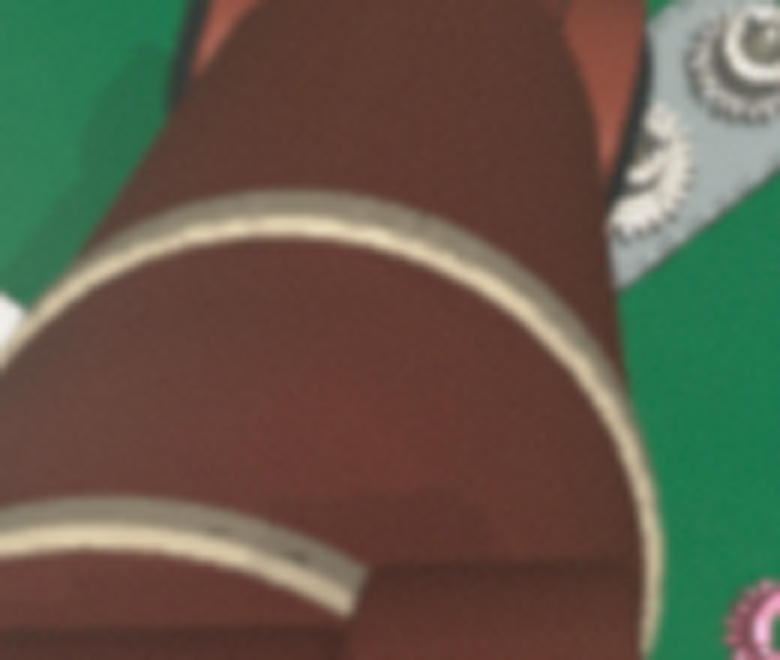

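```bash
python3 - <<'E'
from h import *
print((proj("side",[[470-28,-5.5,86.4],[470+28,-5.5,86.4],[470,-5.5,86.4],[470,-5.5,92],[469.8,-15,60]])-[230,130])*5)
E
```

```text
[[304.83429521 388.74895105]
 [463.97217644 369.57594669]
 [384.78055514 379.12219589]
 [384.26544573 365.4504083 ]
 [391.28670121 457.24060933]]
```

Side view: fingertips at crop (293,385)/(473,368), which matches the projected TCP. Gear c's hub is at crop (393,457). I'll descend onto it.

```bash
python3 -m handwheel '{"linear":[[-0.2,0,0.1],[0,0,0.2],[0,0,0.2],[0,0,0]],"rotation":[[0,0,0],[0,0,0],[0,0,0],[0,0,0]]}'
python3 go.py 469.8 -15 67
```

```text
clock: 3.5
tool_pos: [471.3, -13.9, 91.7]
tcp_rot: [179.9, -0.1, 90.3]
contact_force: [-0.2, 0.6, -0.0]
width: 52.3
lin units [-0.03  -0.038  0.618] rot units [ 0.022 -0.021  0.053] tcp [471.3 -13.9  91.7] [ 1.7989e+02 -1.1000e-01  9.0270e+01] F [-0.2  0.6 -0. ] w 52.3 t 3.5
```

```bash
python3 -m handwheel '{"linear":[[-0.03,-0.04,0.2],[0,0,0.2],[0,0,0.15],[0,0,0]],"rotation":[[0,0,0],[0,0,0],[0,0,0],[0,0,0]]}'
python3 go.py 469.8 -15 67
```

```text
clock: 3.9
tool_pos: [469.3, -15.3, 67.3]
tcp_rot: [180.0, -0.1, 90.2]
contact_force: [-1.2, 0.1, 0.2]
width: 51.8
lin units [0.007 0.013 0.007] rot units [ 0.009 -0.022  0.047] tcp [469.3 -15.3  67.3] [ 1.7996e+02 -1.1000e-01  9.0240e+01] F [-1.2  0.1  0.2] w 51.8 t 3.9
```

```bash
python3 -m handwheel '{"linear":[[0,0,-0.01],[0,0,-0.01],[0,0,-0.01],[0,0,-0.01],[0,0,-0.01]],"rotation":[[0,0,0],[0,0,0],[0,0,0],[0,0,0],[0,0,0]]}' 20 60
python3 -m handwheel '{"linear":[[0,0,-0.2],[0,0,-0.3],[0,0,-0.3],[0,0,-0.3],[0,0,-0.3]],"rotation":[[0,0,0],[0,0,0],[0,0,0],[0,0,0],[0,0,0]]}'
python3 go.py 469.8 -15 135
```

```text
clock: 4.4
tool_pos: [469.2, -15.2, 69.4]
tcp_rot: [180.0, -0.1, 90.2]
contact_force: [0.0, -0.6, -1.2]
width: 26.9
clock: 4.9
tool_pos: [467.5, -15.1, 127.7]
tcp_rot: [-179.8, -0.1, 90.2]
contact_force: [0.0, 0.3, -2.0]
width: 27.1
lin units [ 0.002  0.057 -0.182] rot units [-0.045 -0.027  0.049] tcp [467.5 -15.1 127.7] [-1.7978e+02 -1.4000e-01  9.0240e+01] F [ 0.   0.3 -2. ] w 27.1 t 4.9
```

```bash
python3 -m handwheel '{"linear":[[0,0,-0.2],[0,0,0]],"rotation":[[0,0,0],[0,0,0]]}'
python3 - <<'E'
from h import *
s=snap("side","s2")
crop(s,230,110,180,135,4,"s2c")
st=bot.read_state();x,y,z=st['tool_pos'];print(st['tool_pos'],st['contact_force'])
print((proj("side",[[x,y,z-7],[x,y,z-41]])-[230,110])*4)
E
```

```text
clock: 5.1
tool_pos: [468.3, -15.1, 138.2]
tcp_rot: [-180.0, -0.1, 90.2]
contact_force: [-0.2, 0.2, -2.9]
width: 26.9
[467.98666919 -15.05756507 137.68757862] [ 0.81297003 -0.37481627 -2.16896328]
[[303.62548008 306.33650625]
 [306.24482017 375.27687939]]
```

View pics/s2c.png

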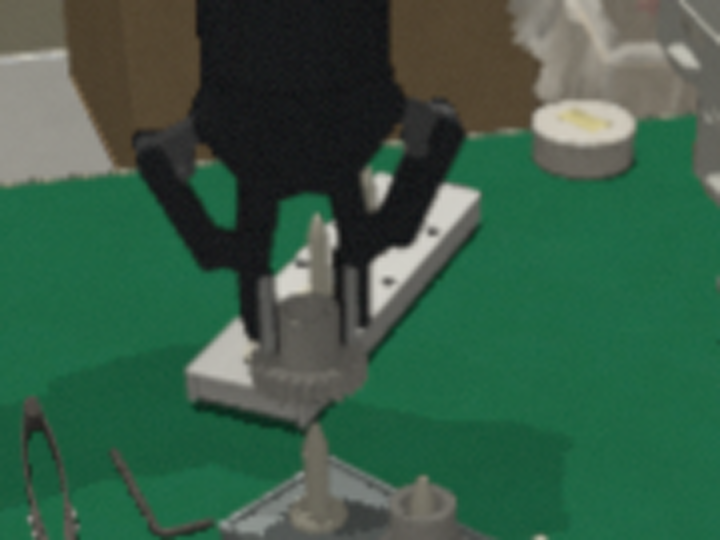

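```bash
python3 -m handwheel '{"linear":[[0.4,0.16,-0.03],[0.7,0.27,0],[0.9,0.34,0],[0.95,0.36,0],[0.95,0.36,0]],"rotation":[[0,0,0],[0,0,0],[0,0,0],[0,0,0],[0,0,0]]}'
python3 go.py 576.8 273 140
```

```text
clock: 5.65
tool_pos: [526.0, 136.6, 136.6]
tcp_rot: [-179.5, 0.2, 89.2]
contact_force: [1.1, 0.2, -1.9]
width: 26.9
lin units [ 3.425  1.224 -0.109] rot units [-0.097  0.04  -0.151] tcp [526.  136.6 136.6] [-179.52    0.2    89.25] F [ 1.1  0.2 -1.9] w 26.9 t 5.65
```

```bash
python3 -m handwheel '{"linear":[[0.9,0.34,-0.05],[0.8,0.3,0],[0.6,0.2,0],[0.4,0.1,0],[0.1,0,0]],"rotation":[[-0.1,0.05,-0.1],[0,0,0],[0,0,0],[0,0,0],[0,0,0]]}'
python3 go.py 576.8 273 130
```

```text
clock: 6.15
tool_pos: [562.7, 261.5, 132.4]
tcp_rot: [-179.6, -0.2, 90.4]
contact_force: [-1.1, -0.0, -2.5]
width: 26.5
lin units [0.284 0.355 0.058] rot units [-0.081 -0.031  0.084] tcp [562.7 261.5 132.4] [-1.796e+02 -1.600e-01  9.042e+01] F [-1.1 -0.  -2.5] w 26.5 t 6.15
```

```bash
python3 -m handwheel '{"linear":[[0.25,0.3,0],[0,0.05,0],[0,0,0],[0,0,0]],"rotation":[[-0.05,0,0.05],[0,0,0],[0,0,0],[0,0,0]]}'
python3 go.py 576.8 273 130
python3 - <<'E'
from h import *
s=snap("side","s3")
crop(s,260,90,120,110,6,"s3c")
st=bot.read_state();x,y,z=st['tool_pos']
print((proj("side",[[x,y,z-9.4],[x,y,z-43.4],[576.8,273,72],[576.8,273,22]])-[260,90])*6)
E
```

```text
clock: 6.55
tool_pos: [573.6, 268.1, 129.2]
tcp_rot: [-179.4, 0.2, 90.1]
contact_force: [0.2, 0.6, -2.0]
width: 27.1
lin units [ 0.122  0.079 -0.022] rot units [-0.126  0.031  0.014] tcp [573.6 268.1 129.2] [-1.7937e+02  1.5000e-01  9.0070e+01] F [ 0.2  0.6 -2. ] w 27.1 t 6.55
[[429.19655916 195.96013018]
 [429.74584534 280.32669668]
 [435.03287627 307.05469141]
 [435.64341105 424.71626998]]
```

View pics/s3c.png

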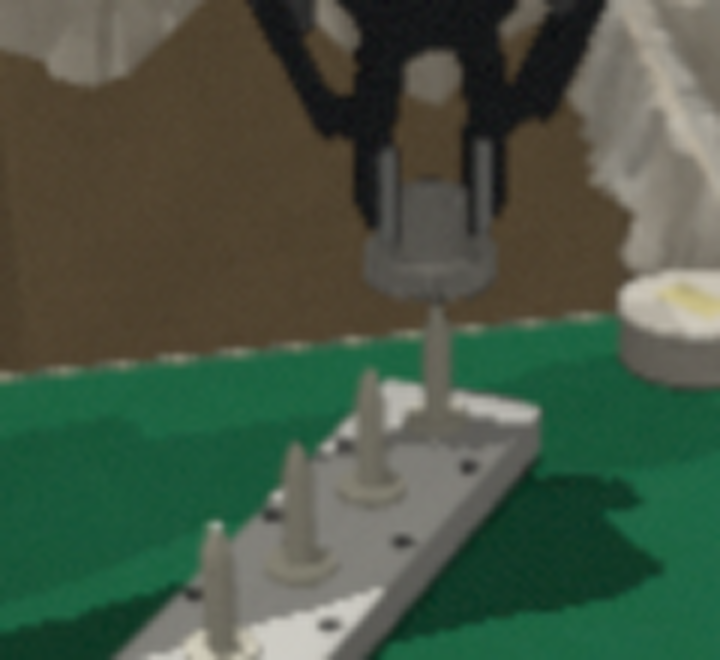

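```bash
python3 -m handwheel '{"linear":[[0.12,0.05,0.1],[0,0,0.2],[0,0,0.2],[0,0,0.2],[0,0,0.1]],"rotation":[[-0.1,0,0],[0,0,0],[0,0,0],[0,0,0],[0,0,0]]}'
python3 go.py 576 273 70
```

```text
clock: 7.1
tool_pos: [576.0, 272.2, 95.9]
tcp_rot: [180.0, 0.0, 89.9]
contact_force: [-0.3, 1.1, -1.2]
width: 26.8
lin units [ 0.02  -0.001  0.647] rot units [ 0.005  0.009 -0.017] tcp [576.  272.2  95.9] [1.7998e+02 5.0000e-02 8.9920e+01] F [-0.3  1.1 -1.2] w 26.8 t 7.1
```

```bash
python3 -m handwheel '{"linear":[[0,0,0.15],[0,0,0.15],[0,0,0.15],[0,0,0.12],[0,0,0]],"rotation":[[0,0,0],[0,0,0],[0,0,0],[0,0,0],[0,0,0]]}'
python3 go.py 576 273 70
```

```text
clock: 7.6
tool_pos: [575.6, 272.5, 69.7]
tcp_rot: [-179.9, 0.1, 90.0]
contact_force: [0.0, 1.1, -2.7]
width: 26.8
lin units [ 0.013  0.011 -0.008] rot units [-0.013  0.015 -0.009] tcp [575.6 272.5  69.7] [-1.7994e+02  7.0000e-02  8.9950e+01] F [ 0.   1.1 -2.7] w 26.8 t 7.6
```

Now at seat height. I'll lower it slightly, release and look.

```bash
python3 -m handwheel '{"linear":[[0,0,0.02],[0,0,0],[0,0,0],[0,0,0]],"rotation":[[0,0,0],[0,0,0],[0,0,0],[0,0,0]]}' 50
python3 -m handwheel '{"linear":[[0,0,-0.3],[0,0,-0.6],[0,0,-0.6],[0,0,-0.3],[0,0,0]],"rotation":[[0,0,0],[0,0,0],[0,0,0],[0,0,0],[0,0,0]]}'
python3 go.py 505.7 -65.5 135; python3 - <<'E'
from h import *
s=snap("side","s4")
crop(s,260,90,120,110,6,"s4c")
print((proj("side",[[576.8,273,60]])-[260,90])*6)
E
```

```text
clock: 8.0
tool_pos: [576.4, 271.1, 70.1]
tcp_rot: [180.0, 0.2, 89.9]
contact_force: [0.1, 0.4, 0.3]
width: 50.4
clock: 8.5
tool_pos: [577.0, 270.6, 147.9]
tcp_rot: [179.9, 0.1, 89.9]
contact_force: [-0.4, 0.7, 0.5]
width: 49.9
lin units [-8.407 -1.763  0.339] rot units [ 0.027  0.028 -0.029] tcp [577.  270.6 147.9] [1.7987e+02 1.4000e-01 8.9860e+01] F [-0.4  0.7  0.5] w 49.9 t 8.5
[[435.18550934 335.77181008]]
```

View pics/s4c.png

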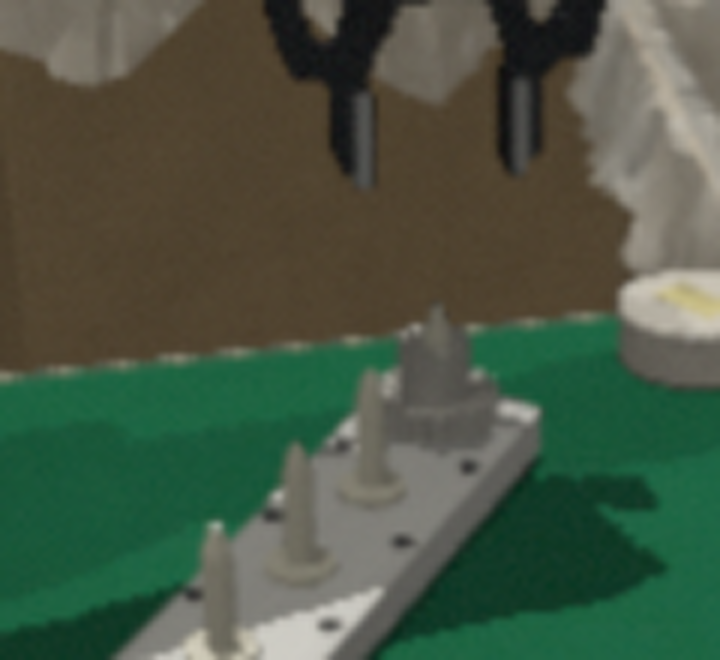

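Gear c is seated on the handle-side peg, px ~(332,154). Next is gear a, third from the wash rack's handle.

```bash
python3 -m handwheel '{"linear":[[-0.5,-0.1,0],[-0.9,-0.19,0],[-0.95,-0.2,0],[-0.95,-0.2,0],[-0.95,-0.2,0]],"rotation":[[0,0,0],[0,0,0],[0,0,0],[0,0,0],[0,0,0]]}' 50
python3 -m handwheel '{"linear":[[-0.95,-0.2,0],[-0.9,-0.2,0],[-0.8,-0.2,0],[-0.6,-0.15,0],[-0.4,-0.1,0]],"rotation":[[0,0,0],[0,0,0],[0,0,0],[0,0,0],[0,0,0]]}'
python3 go.py 505.7 -65.5 110
```

```text
clock: 9.05
tool_pos: [537.4, 104.7, 141.5]
tcp_rot: [-179.7, -0.0, 90.8]
contact_force: [0.1, 0.4, 1.0]
width: 49.9
clock: 9.55
tool_pos: [498.7, -51.8, 137.4]
tcp_rot: [-179.1, 0.2, 90.4]
contact_force: [-0.3, -0.3, -0.2]
width: 50.1
lin units [-0.343  0.184  0.683] rot units [-0.185  0.031  0.088] tcp [498.7 -51.8 137.4] [-1.7907e+02  1.5000e-01  9.0440e+01] F [-0.3 -0.3 -0.2] w 50.1 t 9.55
```

```bash
python3 -m handwheel '{"linear":[[-0.2,0.15,0.2],[0,0,0.3],[0,0,0.1],[0,0,0]],"rotation":[[-0.15,0,0.05],[0,0,0],[0,0,0],[0,0,0]]}'
python3 go.py 505.7 -65.5 68
```

```text
clock: 9.95
tool_pos: [503.7, -62.4, 109.3]
tcp_rot: [-179.7, 0.2, 89.9]
contact_force: [-0.3, -0.2, 0.0]
width: 49.8
lin units [-0.073  0.056  1.033] rot units [-0.064  0.038 -0.026] tcp [503.7 -62.4 109.3] [-179.68    0.19   89.87] F [-0.3 -0.2  0. ] w 49.8 t 9.95
```

```bash
python3 -m handwheel '{"linear":[[-0.07,0.05,0.2],[0,0,0.25],[0,0,0.25],[0,0,0.2],[0,0,0]],"rotation":[[-0.05,0,0],[0,0,0],[0,0,0],[0,0,0],[0,0,0]]}'
python3 go.py 505.7 -65.5 68
```

```text
clock: 10.45
tool_pos: [506.6, -63.0, 69.6]
tcp_rot: [-180.0, 0.1, 90.1]
contact_force: [-0.4, -0.5, -0.0]
width: 50.1
lin units [-0.062 -0.023  0.04 ] rot units [-0.009  0.024  0.023] tcp [506.6 -63.   69.6] [-1.7995e+02  1.2000e-01  9.0120e+01] F [-0.4 -0.5 -0. ] w 50.1 t 10.45
```

```bash
python3 -m handwheel '{"linear":[[-0.06,-0.02,0],[0,0,0],[0,0,0],[0,0,0],[0,0,0]],"rotation":[[0,0,0],[0,0,0],[0,0,0],[0,0,0],[0,0,0]]}' 20
python3 go.py 505.7 -65.5 68
python3 -m handwheel '{"linear":[[0,0,-0.2],[0,0,-0.3],[0,0,-0.4],[0,0,-0.4],[0,0,-0.3]],"rotation":[[0,0,0],[0,0,0],[0,0,0],[0,0,0],[0,0,0]]}'
python3 go.py 540.8 223 138
```

```text
clock: 10.95
tool_pos: [506.0, -66.0, 70.2]
tcp_rot: [180.0, 0.1, 90.1]
contact_force: [0.2, 0.9, -1.5]
width: 26.3
lin units [ 0.012 -0.007  0.055] rot units [0.002 0.027 0.019] tcp [506.  -66.   70.2] [1.7999e+02 1.3000e-01 9.0100e+01] F [ 0.2  0.9 -1.5] w 26.3 t 10.95
clock: 11.45
tool_pos: [505.0, -65.5, 138.2]
tcp_rot: [-179.9, 0.1, 90.1]
contact_force: [-0.1, 0.3, -0.5]
width: 26.3
lin units [ 7.212  0.907 -0.01 ] rot units [-0.026  0.02   0.019] tcp [505.  -65.5 138.2] [-1.7987e+02  1.0000e-01  9.0090e+01] F [-0.1  0.3 -0.5] w 26.3 t 11.45
```

```bash
python3 - <<'E'
from h import *
s=snap("side","s5")
crop(s,255,120,160,130,5,"s5c")
E
```

```text
(no output)
```

View pics/s5c.png

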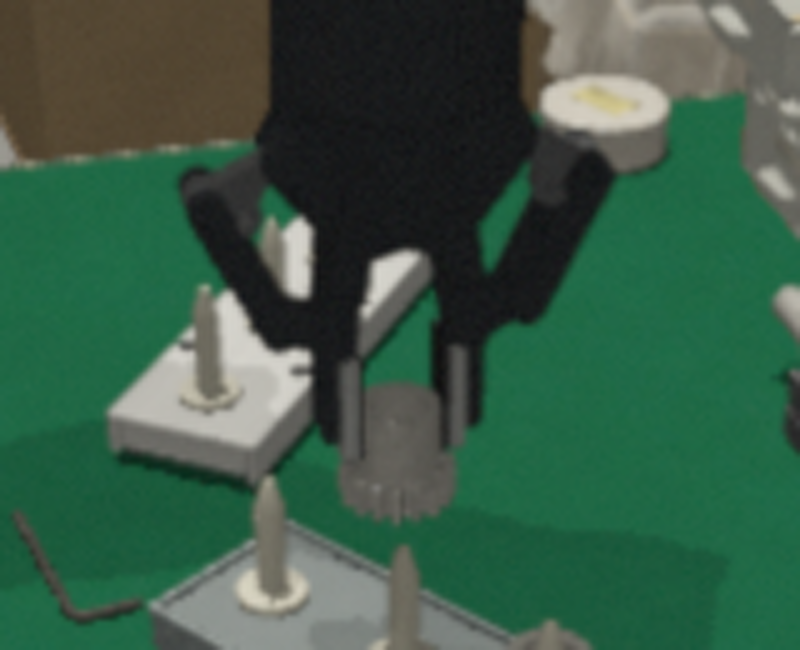

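Gear a is held upright at crop (400,440), centred in the pads. Carrying it to the second build peg.

```bash
python3 -m handwheel '{"linear":[[0.5,0.06,-0.03],[0.8,0.1,0],[0.9,0.11,0],[0.95,0.12,0],[0.95,0.12,0]],"rotation":[[0,0,0],[0,0,0],[0,0,0],[0,0,0],[0,0,0]]}'
python3 -m handwheel '{"linear":[[0.9,0.12,-0.05],[0.8,0.12,-0.03],[0.6,0.1,-0.02],[0.4,0.08,0],[0.1,0,0]],"rotation":[[-0.1,0,-0.1],[0,0,0],[0,0,0],[0,0,0],[0,0,0]]}'
python3 go.py 540.8 223 130
```

```text
clock: 12.0
tool_pos: [529.0, 94.0, 145.6]
tcp_rot: [179.4, 0.4, 89.1]
contact_force: [0.9, -0.1, -1.4]
width: 26.1
clock: 12.5
tool_pos: [545.7, 218.9, 150.7]
tcp_rot: [178.8, 0.1, 90.3]
contact_force: [1.2, -0.8, -1.6]
width: 26.6
lin units [ 0.104 -0.133  0.515] rot units [0.231 0.028 0.055] tcp [545.7 218.9 150.7] [1.7884e+02 1.4000e-01 9.0280e+01] F [ 1.2 -0.8 -1.6] w 26.6 t 12.5
```

```bash
python3 -m handwheel '{"linear":[[0.05,-0.13,0.2],[0,0,0.2],[0,0,0.1],[0,0,0]],"rotation":[[0.2,0,0.05],[0,0,0],[0,0,0],[0,0,0]]}'
python3 go.py 540.8 223 130
python3 - <<'E'
from h import *
s=snap("side","s6")
crop(s,260,90,120,110,6,"s6c")
E
```

```text
clock: 12.9
tool_pos: [539.6, 215.6, 128.5]
tcp_rot: [-179.9, 0.4, 89.7]
contact_force: [-0.1, -0.0, -0.5]
width: 26.2
lin units [ 0.186  0.029 -0.038] rot units [-0.014  0.075 -0.069] tcp [539.6 215.6 128.5] [-179.93    0.38   89.66] F [-0.1 -0.  -0.5] w 26.2 t 12.9
```

View pics/s6c.png

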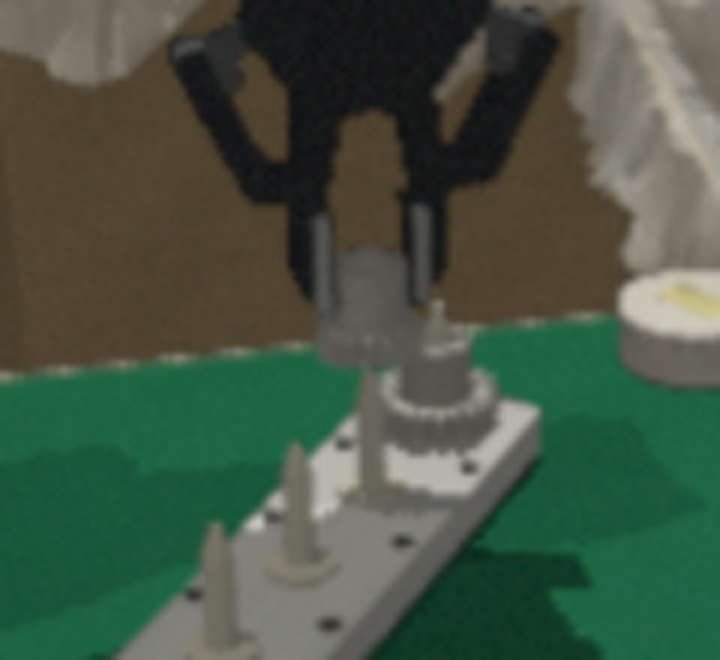

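```bash
python3 -m handwheel '{"linear":[[0.18,0.03,0],[0,0,0.2],[0,0,0.2],[0,0,0.2],[0,0,0.1]],"rotation":[[0,0.05,-0.05],[0,0,0],[0,0,0],[0,0,0],[0,0,0]]}'
python3 go.py 540.8 223 71
```

```text
clock: 13.45
tool_pos: [542.2, 221.8, 99.4]
tcp_rot: [179.9, 0.1, 89.8]
contact_force: [0.2, -0.2, -0.8]
width: 26.3
lin units [ 0.032 -0.036  0.71 ] rot units [ 0.015  0.019 -0.045] tcp [542.2 221.8  99.4] [1.7993e+02 9.0000e-02 8.9770e+01] F [ 0.2 -0.2 -0.8] w 26.3 t 13.45
```

```bash
python3 -m handwheel '{"linear":[[0.03,-0.03,0.17],[0,0,0.17],[0,0,0.17],[0,0,0.15],[0,0,0]],"rotation":[[0,0,0],[0,0,0],[0,0,0],[0,0,0],[0,0,0]]}'
python3 go.py 540.8 223 70.2
```

```text
clock: 13.95
tool_pos: [540.7, 223.0, 69.8]
tcp_rot: [180.0, 0.1, 89.8]
contact_force: [0.4, 0.3, -0.8]
width: 26.3
lin units [ 0.001  0.002 -0.011] rot units [ 0.004  0.025 -0.044] tcp [540.7 223.   69.8] [1.7998e+02 1.2000e-01 8.9780e+01] F [ 0.4  0.3 -0.8] w 26.3 t 13.95
```

Next: gear d at (542,-115.5), bound for the third peg.

```bash
python3 -m handwheel '{"linear":[[0,0,0],[0,0,0],[0,0,0],[0,0,0]],"rotation":[[0,0,0],[0,0,0],[0,0,0],[0,0,0]]}' 50
python3 -m handwheel '{"linear":[[0,0,-0.3],[0,0,-0.6],[0,0,-0.6],[0,0,-0.3],[0,0,0]],"rotation":[[0,0,0],[0,0,0],[0,0,0],[0,0,0],[0,0,0]]}'
python3 go.py 542 -115.5 145; python3 - <<'E'
from h import *
s=snap("side","s7")
crop(s,260,90,120,110,6,"s7c")
E
```

```text
clock: 14.35
tool_pos: [541.5, 223.0, 70.6]
tcp_rot: [179.9, 0.1, 89.8]
contact_force: [0.1, -0.1, -0.9]
width: 50.0
clock: 14.85
tool_pos: [541.7, 223.1, 148.0]
tcp_rot: [179.8, 0.1, 89.7]
contact_force: [-0.1, -0.5, -0.4]
width: 50.6
lin units [-8.464  0.044  0.083] rot units [ 0.042  0.011 -0.051] tcp [541.7 223.1 148. ] [1.7979e+02 5.0000e-02 8.9750e+01] F [-0.1 -0.5 -0.4] w 50.6 t 14.85
```

View pics/s7c.png

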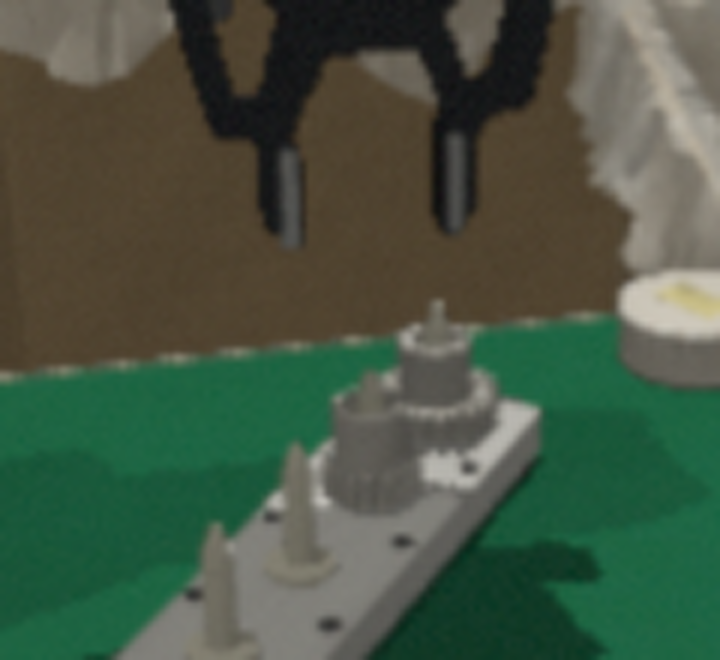

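Gears a and c are both seated, crop (372,440) and (437,380). Going for gear d.

```bash
python3 -m handwheel '{"linear":[[-0.5,0,0],[-0.9,0,0],[-0.95,0,0],[-0.95,0,0],[-0.95,0,0]],"rotation":[[0,0,0],[0,0,0],[0,0,0],[0,0,0],[0,0,0]]}'
python3 -m handwheel '{"linear":[[-0.95,0,0],[-0.9,0,0],[-0.8,0,0],[-0.7,0,0],[-0.4,0,0]],"rotation":[[0,0,0],[0,0,0],[0,0,0],[0,0,0],[0,0,0]]}'
python3 go.py 542 -115.5 110
```

```text
clock: 15.4
tool_pos: [538.2, 57.8, 141.6]
tcp_rot: [-179.7, -0.2, 90.8]
contact_force: [0.0, -0.2, 0.2]
width: 50.2
clock: 15.9
tool_pos: [535.4, -102.6, 135.9]
tcp_rot: [-179.1, -0.0, 90.4]
contact_force: [-0.7, -0.1, 0.6]
width: 50.0
lin units [-0.325  0.173  0.645] rot units [-0.186 -0.008  0.082] tcp [ 535.4 -102.6  135.9] [-1.7907e+02 -4.0000e-02  9.0410e+01] F [-0.7 -0.1  0.6] w 50.0 t 15.9
```

```bash
python3 -m handwheel '{"linear":[[-0.15,0.15,0.2],[0,0,0.3],[0,0,0.1],[0,0,0]],"rotation":[[-0.18,0,0.05],[0,0,0],[0,0,0],[0,0,0]]}'
python3 go.py 542 -115.5 68.5
```

```text
clock: 16.3
tool_pos: [539.5, -109.0, 106.6]
tcp_rot: [-179.7, -0.1, 90.0]
contact_force: [0.3, 0.4, -0.1]
width: 50.2
lin units [-0.164  0.067  0.951] rot units [-0.063 -0.024 -0.006] tcp [ 539.5 -109.   106.6] [-1.7968e+02 -1.2000e-01  8.9970e+01] F [ 0.3  0.4 -0.1] w 50.2 t 16.3
```

```bash
python3 -m handwheel '{"linear":[[-0.15,0.06,0.15],[0,0,0.22],[0,0,0.22],[0,0,0.2],[0,0,0]],"rotation":[[-0.05,0,0],[0,0,0],[0,0,0],[0,0,0],[0,0,0]]}'
python3 go.py 542 -115.5 69
```

```text
clock: 16.8
tool_pos: [542.4, -111.3, 71.5]
tcp_rot: [-179.9, -0.2, 90.3]
contact_force: [-0.5, 0.5, 0.1]
width: 49.8
lin units [-0.105 -0.009  0.062] rot units [-0.021 -0.05   0.064] tcp [ 542.4 -111.3   71.5] [-179.89   -0.25   90.32] F [-0.5  0.5  0.1] w 49.8 t 16.8
```

```bash
python3 -m handwheel '{"linear":[[-0.1,0,0.05],[0,0,0],[0,0,0]],"rotation":[[0,0,0.05],[0,0,0],[0,0,0]]}'
python3 go.py 542 -115.5 69
python3 -m handwheel '{"linear":[[0,0,0],[0,0,0],[0,0,0],[0,0,0],[0,0,0]],"rotation":[[0,0,0],[0,0,0],[0,0,0],[0,0,0],[0,0,0]]}' 20 70
python3 go.py 542 -115.5 69
```

```text
clock: 17.1
tool_pos: [542.6, -115.8, 69.3]
tcp_rot: [-179.9, -0.2, 90.0]
contact_force: [-0.3, 0.1, 0.5]
width: 49.8
lin units [ 0.007 -0.014  0.008] rot units [-0.018 -0.048  0.008] tcp [ 542.6 -115.8   69.3] [-179.91   -0.24   90.04] F [-0.3  0.1  0.5] w 49.8 t 17.1
clock: 17.6
tool_pos: [542.8, -116.0, 70.2]
tcp_rot: [-180.0, -0.2, 90.0]
contact_force: [0.3, 0.1, 0.2]
width: 25.9
lin units [ 0.012 -0.02   0.029] rot units [-0.004 -0.045  0.007] tcp [ 542.8 -116.    70.2] [-179.98   -0.23   90.03] F [0.3 0.1 0.2] w 25.9 t 17.6
```

```bash
python3 -m handwheel '{"linear":[[0,0,-0.2],[0,0,-0.3],[0,0,-0.4],[0,0,-0.4],[0,0,-0.3]],"rotation":[[0,0,0],[0,0,0],[0,0,0],[0,0,0],[0,0,0]]}'
python3 - <<'E'
from h import *
s=snap("side","s8")
crop(s,275,120,160,130,5,"s8c")
E
python3 go.py 504.8 172.9 138
```

```text
clock: 18.1
tool_pos: [540.7, -115.4, 136.4]
tcp_rot: [-179.6, -0.3, 90.0]
contact_force: [0.4, -1.3, -1.6]
width: 26.2
lin units [ 7.219 -0.923  0.045] rot units [-0.034 -0.056  0.006] tcp [ 541.9 -115.8  138.3] [-179.83   -0.28   90.03] F [ 0.6 -0.1 -0.2] w 26.4 t 18.15
```

View pics/s8c.png

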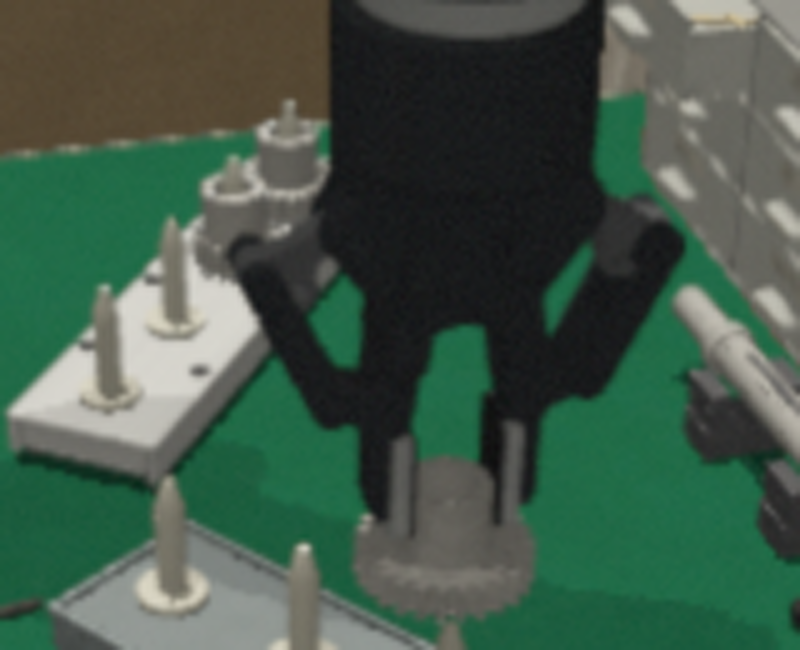

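Gear d is held upright at crop (447,540), clear of its peg. Carrying it over.

```bash
python3 -m handwheel '{"linear":[[0.5,-0.06,-0.03],[0.8,-0.1,0],[0.9,-0.12,0],[0.95,-0.12,0],[0.95,-0.12,0]],"rotation":[[0,0,0],[0,0,0],[0,0,0],[0,0,0],[0,0,0]]}'
python3 -m handwheel '{"linear":[[0.9,-0.12,0],[0.8,-0.12,0],[0.6,-0.1,0],[0.4,-0.05,0],[0.1,0,0]],"rotation":[[0,0,-0.1],[0,0,0],[0,0,0],[0,0,0],[0,0,0]]}'
python3 go.py 504.8 172.9 130
```

```text
clock: 18.65
tool_pos: [522.9, 43.3, 142.8]
tcp_rot: [179.7, 0.1, 89.1]
contact_force: [1.4, -0.5, -2.1]
width: 26.2
clock: 19.15
tool_pos: [504.6, 168.5, 142.5]
tcp_rot: [179.9, -0.1, 90.3]
contact_force: [-0.4, 0.0, -3.5]
width: 26.2
lin units [0.109 0.006 0.314] rot units [ 0.024 -0.029  0.061] tcp [504.6 168.5 142.5] [ 1.7988e+02 -1.5000e-01  9.0300e+01] F [-0.4  0.  -3.5] w 26.2 t 19.15
```

```bash
python3 -m handwheel '{"linear":[[0.08,0,0.15],[0,0,0.15],[0,0,0],[0,0,0]],"rotation":[[0,0,0.05],[0,0,0],[0,0,0],[0,0,0]]}'
python3 - <<'E'
from h import *
s=snap("side","s9")
crop(s,250,100,120,110,6,"s9c")
E
python3 go.py 504.8 172.9 130
```

```text
clock: 19.55
tool_pos: [504.9, 168.5, 129.4]
tcp_rot: [179.9, 0.0, 89.8]
contact_force: [-0.7, 0.3, -2.4]
width: 25.9
lin units [ 0.116 -0.003 -0.016] rot units [ 0.021  0.004 -0.04 ] tcp [504.9 168.3 129.4] [1.799e+02 2.000e-02 8.980e+01] F [ 0.8 -1.2 -2.9] w 25.8 t 19.6
```

View pics/s9c.png

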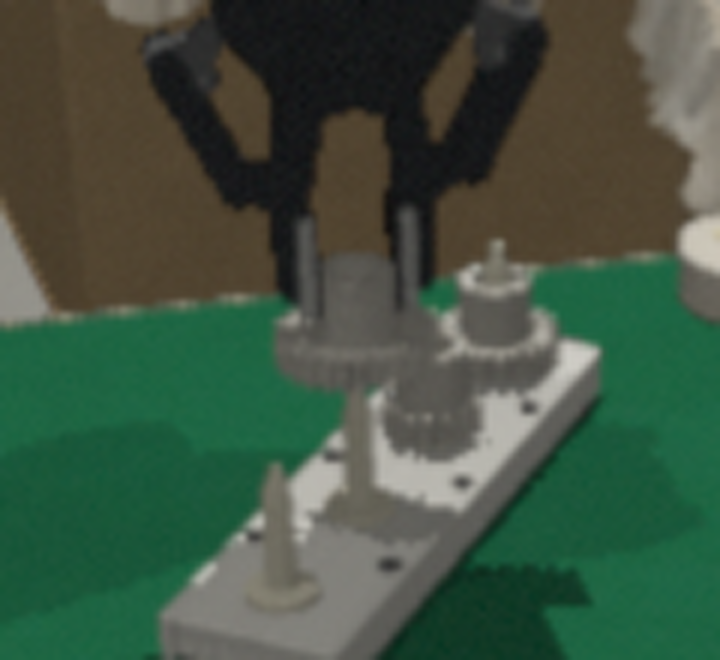

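```bash
python3 -m handwheel '{"linear":[[0.12,0,0],[0,0,0.2],[0,0,0.2],[0,0,0.2],[0,0,0.1]],"rotation":[[0,0,-0.05],[0,0,0],[0,0,0],[0,0,0],[0,0,0]]}'
python3 go.py 504.8 172.9 70.2
```

```text
clock: 20.1
tool_pos: [505.9, 172.0, 99.7]
tcp_rot: [179.8, 0.0, 89.9]
contact_force: [-0.4, -0.1, -2.8]
width: 25.7
lin units [ 0.024 -0.031  0.739] rot units [ 0.041  0.005 -0.016] tcp [505.9 172.   99.7] [1.798e+02 2.000e-02 8.992e+01] F [-0.4 -0.1 -2.8] w 25.7 t 20.1
```

```bash
python3 -m handwheel '{"linear":[[0.02,-0.02,0.17],[0,0,0.17],[0,0,0.17],[0,0,0.16],[0,0,0]],"rotation":[[0.03,0,0],[0,0,0],[0,0,0],[0,0,0],[0,0,0]]}'
python3 go.py 504.8 172.9 69.8
```

```text
clock: 20.6
tool_pos: [505.2, 172.8, 70.1]
tcp_rot: [180.0, 0.0, 89.9]
contact_force: [-1.2, 0.2, 3.7]
width: 26.0
lin units [ 0.003 -0.011  0.008] rot units [ 0.001  0.006 -0.018] tcp [505.2 172.8  70.1] [1.800e+02 3.000e-02 8.991e+01] F [-1.2  0.2  3.7] w 26.0 t 20.6
```

Seated (contact +6 N). Release it, then gear b.

```bash
python3 -m handwheel '{"linear":[[0,0,0],[0,0,0],[0,0,0],[0,0,0]],"rotation":[[0,0,0],[0,0,0],[0,0,0],[0,0,0]]}' 50
python3 -m handwheel '{"linear":[[0,0,-0.3],[0,0,-0.6],[0,0,-0.6],[0,0,-0.3],[0,0,0]],"rotation":[[0,0,0],[0,0,0],[0,0,0],[0,0,0],[0,0,0]]}'
python3 go.py 579 -166 145; python3 - <<'E'
from h import *
s=snap("side","s10")
crop(s,250,100,120,110,6,"s10c")
E
```

```text
clock: 21.0
tool_pos: [506.6, 172.9, 70.7]
tcp_rot: [179.8, -0.0, 89.9]
contact_force: [0.1, -0.6, 0.7]
width: 50.2
clock: 21.5
tool_pos: [506.8, 172.8, 148.2]
tcp_rot: [179.7, -0.0, 89.9]
contact_force: [-0.6, 0.2, -0.3]
width: 50.1
lin units [-8.465  1.823  0.082] rot units [ 0.057 -0.009 -0.025] tcp [506.8 172.8 148.2] [ 1.7972e+02 -5.0000e-02  8.9880e+01] F [-0.6  0.2 -0.3] w 50.1 t 21.5
```

View pics/s10c.png

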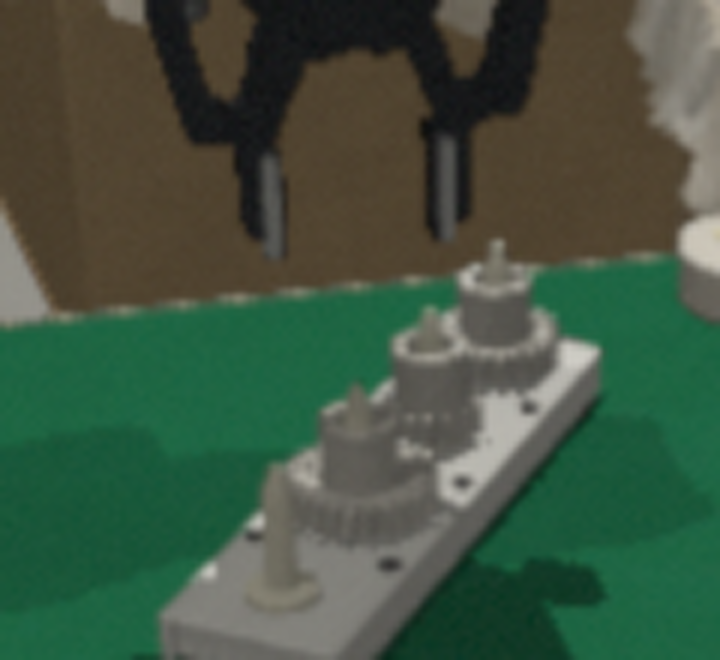

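Three gears are seated; d is at crop (360,470). Going for gear b.

```bash
python3 -m handwheel '{"linear":[[-0.5,0.1,0],[-0.9,0.19,0],[-0.95,0.2,0],[-0.95,0.2,0],[-0.95,0.2,0]],"rotation":[[0,0,0],[0,0,0],[0,0,0],[0,0,0],[0,0,0]]}'
python3 -m handwheel '{"linear":[[-0.95,0.2,0],[-0.9,0.2,0],[-0.8,0.2,0],[-0.7,0.15,0],[-0.4,0.1,0]],"rotation":[[0,0,0],[0,0,0],[0,0,0],[0,0,0],[0,0,0]]}'
python3 go.py 579 -166 110
```

```text
clock: 22.05
tool_pos: [540.8, 7.7, 143.9]
tcp_rot: [-179.9, -0.4, 90.9]
contact_force: [0.1, -0.1, -0.6]
width: 50.0
clock: 22.55
tool_pos: [575.1, -152.7, 139.0]
tcp_rot: [-179.4, -0.3, 90.6]
contact_force: [0.1, 0.4, 0.1]
width: 50.0
lin units [-0.336  0.1    0.721] rot units [-0.111 -0.051  0.111] tcp [ 575.1 -152.7  139. ] [-179.45   -0.26   90.55] F [0.1 0.4 0.1] w 50.0 t 22.55
```

```bash
python3 -m handwheel '{"linear":[[-0.15,0.1,0.25],[0,0,0.3],[0,0,0.1],[0,0,0]],"rotation":[[-0.1,-0.05,0.1],[0,0,0],[0,0,0],[0,0,0]]}'
python3 go.py 579 -166 69
```

```text
clock: 22.95
tool_pos: [577.1, -159.1, 107.6]
tcp_rot: [-179.6, -0.1, 89.8]
contact_force: [0.0, 0.8, -0.1]
width: 49.8
lin units [-0.174  0.055  0.964] rot units [-0.071 -0.017 -0.03 ] tcp [ 577.1 -159.1  107.6] [-1.7965e+02 -8.0000e-02  8.9850e+01] F [ 0.   0.8 -0.1] w 49.8 t 22.95
```

```bash
python3 -m handwheel '{"linear":[[-0.17,0.05,0.15],[0,0,0.22],[0,0,0.22],[0,0,0.2],[0,0,0]],"rotation":[[-0.05,0,0],[0,0,0],[0,0,0],[0,0,0],[0,0,0]]}'
python3 go.py 579 -166 69
```

```text
clock: 23.45
tool_pos: [579.2, -162.1, 72.8]
tcp_rot: [-179.9, -0.2, 90.2]
contact_force: [0.5, -0.7, -0.1]
width: 50.2
lin units [-0.097 -0.006  0.094] rot units [-0.029 -0.046  0.032] tcp [ 579.2 -162.1   72.8] [-179.85   -0.23   90.16] F [ 0.5 -0.7 -0.1] w 50.2 t 23.45
```

```bash
python3 -m handwheel '{"linear":[[-0.1,0,0.08],[0,0,0],[0,0,0]],"rotation":[[0,0,0],[0,0,0],[0,0,0]]}'
python3 go.py 579 -166 69
python3 -m handwheel '{"linear":[[0,0,0],[0,0,0],[0,0,0],[0,0,0],[0,0,0]],"rotation":[[0,0,0],[0,0,0],[0,0,0],[0,0,0],[0,0,0]]}' 20 70
python3 -m handwheel '{"linear":[[0,0,-0.2],[0,0,-0.3],[0,0,-0.4],[0,0,-0.4],[0,0,-0.3]],"rotation":[[0,0,0],[0,0,0],[0,0,0],[0,0,0],[0,0,0]]}'
python3 go.py 468.7 122 138
python3 - <<'E'
from h import *
s=snap("side","s11")
crop(s,295,140,160,130,5,"s11c")
E
```

```text
clock: 23.75
tool_pos: [579.5, -166.7, 69.3]
tcp_rot: [-179.9, -0.2, 90.2]
contact_force: [-0.6, 0.9, 0.7]
width: 50.3
lin units [ 0.016 -0.011  0.009] rot units [-0.024 -0.043  0.032] tcp [ 579.5 -166.7   69.3] [-179.88   -0.21   90.16] F [-0.6  0.9  0.7] w 50.3 t 23.75
clock: 24.25
tool_pos: [579.7, -166.8, 70.3]
tcp_rot: [-180.0, -0.2, 90.2]
contact_force: [-0.2, -0.2, -1.0]
width: 26.8
clock: 24.75
tool_pos: [578.7, -166.5, 137.3]
tcp_rot: [-179.7, -0.3, 90.1]
contact_force: [0.8, -0.8, -0.8]
width: 26.7
lin units [ 7.22  -2.73   0.028] rot units [-0.052 -0.053  0.03 ] tcp [ 578.7 -166.5  137.3] [-179.74   -0.27   90.15] F [ 0.8 -0.8 -0.8] w 26.7 t 24.75
```

View pics/s11c.png

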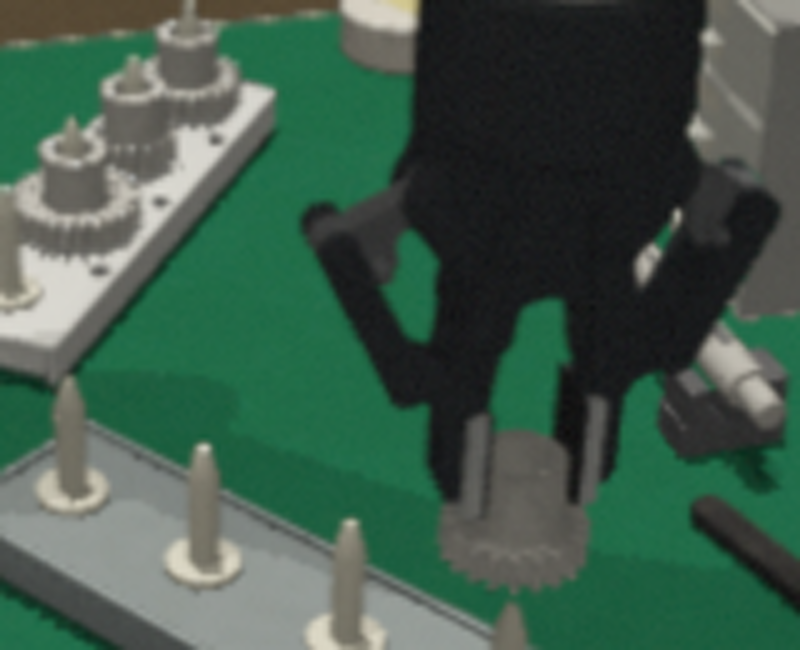

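Gear b is held upright at crop (517,510). Carrying it to the peg farthest from the build rack's handle.

```bash
python3 -m handwheel '{"linear":[[0.5,-0.19,-0.03],[0.8,-0.3,0],[0.9,-0.34,0],[0.95,-0.36,0],[0.95,-0.36,0]],"rotation":[[0,0,0],[0,0,0],[0,0,0],[0,0,0],[0,0,0]]}'
python3 -m handwheel '{"linear":[[0.9,-0.34,0],[0.8,-0.3,0],[0.6,-0.22,0],[0.4,-0.15,0],[0.1,0,0]],"rotation":[[0,0,-0.1],[0,0,0],[0,0,0],[0,0,0],[0,0,0]]}'
python3 go.py 468.7 122 130
```

```text
clock: 25.3
tool_pos: [519.5, -8.0, 143.8]
tcp_rot: [179.4, 0.3, 89.3]
contact_force: [0.7, 0.3, -2.3]
width: 26.6
clock: 25.8
tool_pos: [474.9, 115.9, 143.8]
tcp_rot: [179.5, -0.0, 90.5]
contact_force: [-0.6, -0.5, -0.8]
width: 26.9
lin units [ 0.153 -0.156  0.345] rot units [ 0.102 -0.002  0.095] tcp [474.9 115.9 143.8] [ 1.7949e+02 -1.0000e-02  9.0480e+01] F [-0.6 -0.5 -0.8] w 26.9 t 25.8
```

```bash
python3 -m handwheel '{"linear":[[0.12,-0.15,0.15],[0,0,0.15],[0,0,0],[0,0,0]],"rotation":[[0.1,0,0.1],[0,0,0],[0,0,0],[0,0,0]]}'
python3 - <<'E'
from h import *
s=snap("side","s12")
crop(s,240,110,120,110,6,"s12c")
E
python3 go.py 468.7 122 130
```

```text
clock: 26.2
tool_pos: [470.0, 118.2, 131.1]
tcp_rot: [179.9, 0.1, 89.7]
contact_force: [0.5, -0.0, -2.2]
width: 26.8
lin units [ 0.1   -0.033  0.027] rot units [ 0.018  0.021 -0.058] tcp [470.  118.  131.1] [1.7991e+02 1.1000e-01 8.9710e+01] F [-0.5 -1.  -1.1] w 26.8 t 26.25
```

View pics/s12c.png

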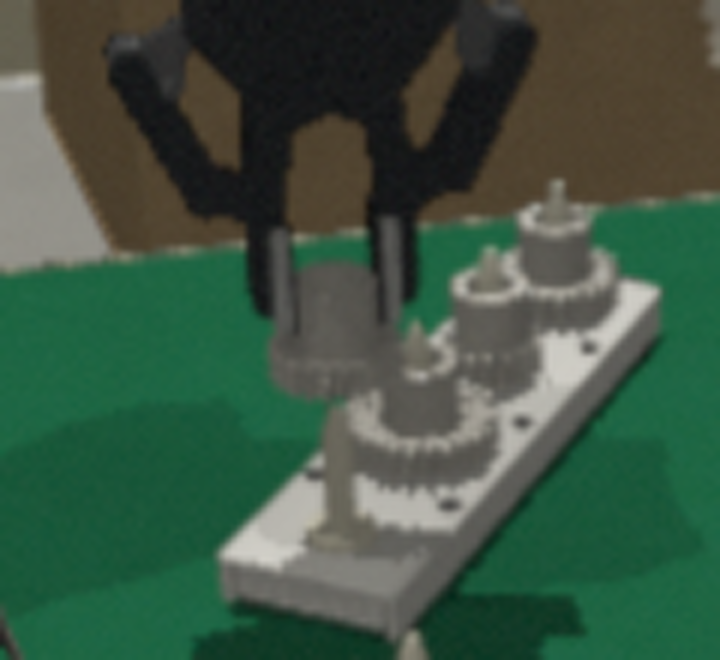

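```bash
python3 -m handwheel '{"linear":[[0.11,0,0],[0,0,0.2],[0,0,0.2],[0,0,0.2],[0,0,0.1]],"rotation":[[0,0,-0.05],[0,0,0],[0,0,0],[0,0,0],[0,0,0]]}'
python3 go.py 469.3 122 70
```

```text
clock: 26.75
tool_pos: [471.3, 121.2, 101.3]
tcp_rot: [179.8, 0.1, 89.8]
contact_force: [-0.9, 0.2, -1.3]
width: 26.6
lin units [ 0.021 -0.053  0.783] rot units [ 0.042  0.024 -0.036] tcp [471.3 121.2 101.3] [1.7979e+02 1.2000e-01 8.9820e+01] F [-0.9  0.2 -1.3] w 26.6 t 26.75
```

```bash
python3 -m handwheel '{"linear":[[0.02,-0.05,0.18],[0,0,0.18],[0,0,0.18],[0,0,0.18],[0,0,0]],"rotation":[[0.03,0,0],[0,0,0],[0,0,0],[0,0,0],[0,0,0]]}'
python3 go.py 469.3 122 70
```

```text
clock: 27.25
tool_pos: [469.2, 121.9, 70.1]
tcp_rot: [180.0, 0.1, 89.8]
contact_force: [-1.3, 0.5, 10.6]
width: 27.0
lin units [0.003 0.003 0.002] rot units [ 0.     0.02  -0.039] tcp [469.2 121.9  70.1] [1.800e+02 1.000e-01 8.981e+01] F [-1.3  0.5 10.6] w 27.0 t 27.25
```

Contact of about 12 N at seat height. Release, retreat and check with both cameras.

```bash
python3 -m handwheel '{"linear":[[0,0,0],[0,0,0],[0,0,0],[0,0,0]],"rotation":[[0,0,0],[0,0,0],[0,0,0],[0,0,0]]}' 50
python3 -m handwheel '{"linear":[[0,0,-0.3],[0,0,-0.6],[0,0,-0.7],[0,0,-0.7],[0,0,-0.5]],"rotation":[[0,0,0],[0,0,0],[0,0,0],[0,0,0],[0,0,0]]}'
python3 -m handwheel '{"linear":[[-0.5,0,-0.5],[-0.9,0,-0.3],[-0.9,0,0],[-0.9,0,0],[-0.9,0,0]],"rotation":[[0,0,0],[0,0,0],[0,0,0],[0,0,0],[0,0,0]]}'
python3 -m handwheel '{"linear":[[-0.9,0,0],[-0.9,0.2,0],[-0.6,0.2,0],[0,0,0],[0,0,0]],"rotation":[[0,0,0],[0,0,0],[0,0,0],[0,0,0],[0,0,0]]}'
python3 - <<'E'
from h import *
s=snap("side","s13");t=snap("top","t13")
crop(s,240,110,120,110,6,"s13c");crop(t,200,120,125,110,6,"t13c")
E
```

```text
clock: 27.65
tool_pos: [469.8, 121.8, 69.6]
tcp_rot: [179.9, 0.1, 89.8]
contact_force: [-0.1, 0.2, 0.1]
width: 50.0
clock: 28.15
tool_pos: [467.8, 121.4, 185.4]
tcp_rot: [-179.7, 0.2, 89.7]
contact_force: [-0.4, -0.2, 0.4]
width: 50.0
clock: 28.65
tool_pos: [470.5, -40.4, 226.7]
tcp_rot: [179.5, -0.1, 90.7]
contact_force: [1.3, -0.4, 0.6]
width: 49.6
clock: 29.15
tool_pos: [485.5, -146.9, 231.5]
tcp_rot: [179.2, 0.1, 90.0]
contact_force: [0.1, 0.0, -0.5]
width: 50.0
```

View pics/s13c.png

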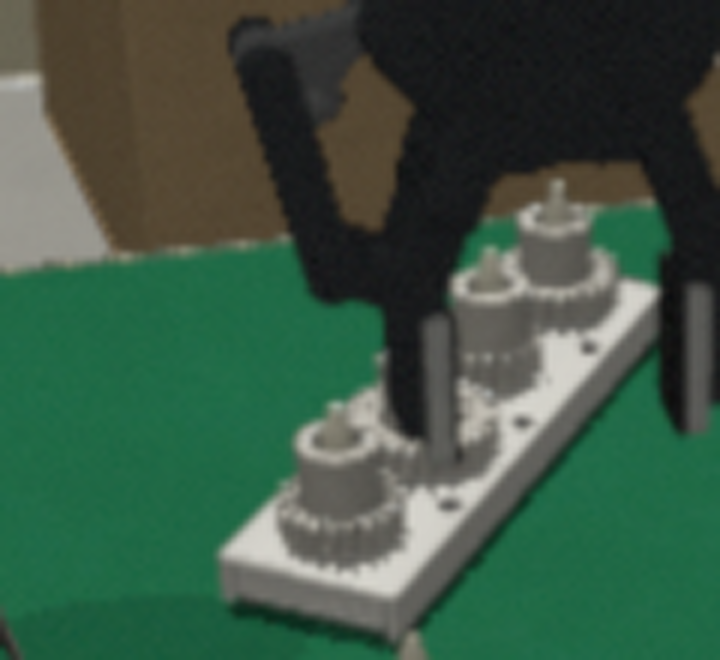

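View pics/t13c.png

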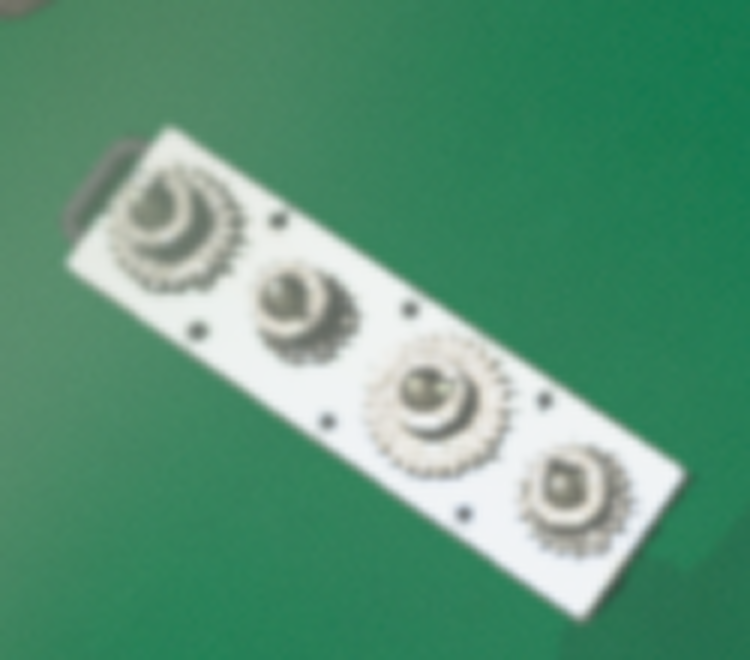

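Both views show all four seated. From the handle they are c (~(175,228)), a (~(305,312)), d (~(440,405)) and b (~(577,500)), and the gripper is clear.

```bash
python3 -m handwheel '{"linear":[[0,0,0],[0,0,0]],"rotation":[[0,0,0],[0,0,0]]}'; python3 -c "
from cell import bot
print(bot.close_job())"
```

```text
clock: 29.45
tool_pos: [485.4, -143.3, 231.5]
tcp_rot: [179.3, -0.0, 90.3]
contact_force: [0.6, -0.5, 0.1]
width: 49.7
the job is handed in; nothing more can be done
None
```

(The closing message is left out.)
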